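# Put the almond biscuits away and snap the lid on

### The job

Pick up the small oven tray by its wooden handle, tip the five almond biscuits off its open end into the square storage pot without touching them with the fingers, and set the empty tray back down flat on the worktop. Then put the lid on the pot and press it down until it clicks fully home, and keep pressing: the job finishes with the gripper still pushing the closed lid down firmly, about as hard as a thumb on a stiff button (some 10 N). Leave the other things on the worktop where they are.

Things in the scene. Friction and masses are not known exactly. Their poses are not given: they have to be found in the camera images.
- pot: Open square white stoneware storage pot, loose, about 0.7 kg. Outside 110x110 mm with rounded corners, 75 mm high, walls 4 mm (mouth 102x102 mm), floor 6 mm thick. A rounded bead runs round the outside 7 mm below the rim and stands out 2.5 mm. Origin: centre of the underside; z up; x and y at right angles to the sides.
- pot_rim (a point): Centre of the pot's mouth, level with the rim, 75 mm above the underside. Axes as the pot's.
- lid: Square grey plastic snap lid, 127x127 mm, about 130 g, lying right way up. Skirt 23 mm deep under a 4 mm top plate (its top 27 mm above the underside); a springy hooked tongue in the middle of each side. Fits the pot in any of four quarter turns, sides parallel within about 0.05 rad. Origin: centre of the skirt's underside; z up. Home: 52 mm above the pot's origin, on its axis.
- lid_grip (a point): Middle of the grip bar on top of the lid: 16 mm wide (lid x), 56 mm long (lid y), 24 mm high, from 27 to 51 mm above the lid's underside. Axes as the lid's.
- lid_seat (a point): Centre of the underside of the lid's plate; meets pot_rim when home. A seal below it enters the mouth with 1.5 mm play. Pushed straight down, the tongues meet the bead about 8 mm above home; resistance climbs to roughly 12 N some 4 mm above home, then drops suddenly (the click): the tongues pull the lid down onto the rim.
- tray: Small aluminium oven tray, 0.2 kg, slippery: pan 130 mm long (tray x), 84 mm wide (tray y), floor 3 mm thick, rim 16 mm high on three sides; the short end at +x has no rim. A wooden handle sticks out at the -x end. Origin: centre of the pan's underside; z up. The biscuits slide when it is tipped by about 13 to 20 degrees.
- tray_grip (a point): Middle of the tray's wooden handle, a bar 80 mm long (tray x), 20 mm wide (tray y), 18 mm thick, its middle 29 mm above the worktop and 115 mm behind the pan's centre. Axes as the tray's.
- tray_lip (a point): Middle of the tray's open end, on the top of its floor, 65 mm in front of the pan's centre and 3 mm above the underside. Axes as the tray's.
- biscuit_0: One of five like round almond biscuits, 30 mm across, 15 mm high, 14 g, lying flat on the tray at the start. Origin: centre of its underside.
- biscuit_1: One of five like round almond biscuits, 30 mm across, 15 mm high, 14 g, lying flat on the tray at the start. Origin: centre of its underside.
- biscuit_2: One of five like round almond biscuits, 30 mm across, 15 mm high, 14 g, lying flat on the tray at the start. Origin: centre of its underside.
- biscuit_3: One of five like round almond biscuits, 30 mm across, 15 mm high, 14 g, lying flat on the tray at the start. Origin: centre of its underside.
- biscuit_4: One of five like round almond biscuits, 30 mm across, 15 mm high, 14 g, lying flat on the tray at the start. Origin: centre of its underside.
- mug: Bystander: plain orange mug with a handle, 81x113x101 mm. Origin: centre of its underside.
- egg_timer: Bystander: rounded cream egg timer, 66x66x65 mm. Origin: centre of its underside.
- food_tin: Bystander: short round food tin, 75 mm across, 58 mm high. Origin: centre of its underside.
- salt_shaker: Bystander: small grey salt shaker with a clear body, 44 mm across, 90 mm high. Origin: centre of its underside.
- peg: Bystander: pink clothes peg, 15x72x12 mm. Origin: centre of its underside.

How it is judged:
By the outcome, as a careful person would: the job done as asked, in the order asked, and still so for the second after the job is handed in, while the arm keeps its last pose, push and grip.
It also fails if it takes over 62 s, if anything falls off the work surface, if the arm or the gripper's body presses on something with over 40 N, if the wrist force passes 120 N, or if a joint passes its speed limit or range.

### The arm

A 6-joint arm with a two-finger parallel gripper is mounted at the origin on a cart in front of the work surface, level with it; the furniture and walls round the work are solid. World frame = base frame: x ahead of the robot, y to its left, z up, the work surface at z = 0. Lengths are in mm, angles in rad, forces in N, time in s.
With the tool pointing down it reaches from about 350 to 975 mm from the base axis. Payload 7.1 kg.
Tool frame: the origin (TCP) lies midway between the tips of the shut fingers; the grasp point (between the pads) lies ctrl.grip_point_offset behind it (ctrl.grip_point_offset is the distance from the TCP to the grasp point, in mm); z points along the fingers, y is the line along which they close (so a half turn about z gives the same grasp; the last joint's range is limited). The gripper opens to 88 mm and grips with 3 to 60 N. Pads are 20 mm wide; open, the fingers measure 115 mm over their backs; the gripper's body (75 mm by 178 mm) begins 61 mm behind the grasp point.
Start: joints at [1.32, 0.423, 1.63, -0, 1.089, -0.019], TCP at [143.55, 608.275, 222.675] pointing down, gripper open.
Joint ranges: [-3, 3], [-0.9, 2.11], [0.09, 2.58], [-1.31, 4.45], [0.11, 2.69], [-2.54, 2.54]. Speed limits (rad/s): [2.39, 2.39, 3.01, 3.14, 3.14, 3.14].

### API

Orientations are given as a rotation vector (axis times angle).
In Python, from workcell import ctrl gives the robot as it stands.
- The arm moves only by the tool apply_moves, never from a script. Its argument "targets" is a list of rows, each an object of numbers: "tx", "ty", "tz": the shift along the world's x, y, z in m; "spin": the turn about the world's z in degrees. In form: [{"tx": .., "ty": .., "tz": .., "spin": ..}, ...]. A call has exactly 8 rows; each row is the pose to reach, as a shift and turn from the pose commanded when the call began; what a row does not reach only later rows make up. A row lasts 1/10 s, in which the tool goes at most 50 mm and 8.59 degrees, less where a joint would pass 70% of its speed; a pose out of reach is approached as far as the arm can. A call with a gripper value outside its range is refused whole. "gripper" is the closure, from -1 (fully open) to 1 (shut), set as the call begins (left out, the last holds). The fingers move at their own pace and stop on an object; the grip force is fixed at half the most. Time passes only in rows, so rows that repeat a pose let the fingers close, or fill a call up. It gives the time, the measured TCP pose, the force, the opening and the grip force at its end, in the units of the state.
- ctrl.get_obs(): the state, without advancing time (a new reading comes with each control period).
- ctrl.get_image(name): name is "scene" or "top"; returns the picture (384x512x3 uint8, red, green, blue); there is no depth.
- ctrl.get_calibration(name): a dict with "fov_y" (degrees; the focal length in pixels is half the picture's height over the tangent of half this angle, whatever the lens; pixels are square), "cx", "cy" (the principal point, pixels), "dist" ([k1, k2, p1, p2, k3] as OpenCV has them; the pictures are not rectified), "rvec" (rotation vector, rad) and "tvec" (3), from world to camera coordinates, as OpenCV has them. Camera axes: x right, y down, z forward; pixel columns grow to the right and rows downward; lengths in mm; the calibration is good to about 2 mm. A picture is of the moment at which its call begins. get_calibration takes no time and is no camera call.
- ctrl.close_job(): hands the job in; it is judged then, once.
Trained networks look in the newest picture that a camera, given by its name, has taken for a name from the list of things; names that differ only in an ending like _2 or _b are one class to them, and where a whole thing is asked for, a point or a joint stands for the part that bears it (a point fixed in the world has none). Each returns a list of dicts, best first, with "score" (0 to 1); they miss things now and then, are a little off and sometimes report something else, mostly with a low value. They report only what shows in the picture. A call takes as long as a camera call.
- ctrl.outline_of(name, camera): "pixels" (384x512 bool, what is visible of it) and "box" ([left, top, right, bottom] in pixels, round what is visible of it).
- ctrl.pinpoint(name, camera): "uv" ([column, row] in pixels: a listed point, or the origin of a listed thing).
The state is a dict: "t": time; "qpos": joint angles; "qvel": joint speeds; "joint_torque": joint torques, N m; "ee_pos": TCP position; "orientation": TCP orientation; "ft_force": force on the tool from outside, world axes, zero at the start; "moment": the same for the moment, N m; "width": finger opening in mm; "grasp_force": force on a finger pad.
Only numpy, scipy, OpenCV 4.12 (cv2) and the standard library are available. Lean on these libraries where they do the work, as an engineer would, in place of code of your own. Each camera call takes 0.05 s, during which the arm holds its last target. There are 200 camera calls.

## Working session

There is one attempt and no reset: what is moved stays moved. The work goes in short steps, Python scripts to look and compute and a tool call to move; the robot and the scene stay as the last step left them, time stands still between calls to the robot, and variables do not carry over. Pictures are saved under pics/ and viewed, at most 10 in all, crops included, and the job is handed in when it is done.

Besides the shell and the picture viewer there is one more tool, called after ">>>" by a JSON object that holds its "op" and its "data". apply_moves: Moves the arm, as the interface text tells. Its arguments: {"type":"object","properties":{"targets":{"type":"array"},"gripper":{"type":"number"}},"required":["targets"]}

```bash
mkdir -p pics; ls
cat > h.py <<'E'
import numpy as np, cv2
from workcell import ctrl
def cam(n):
    c=ctrl.get_calibration(n); f=192/np.tan(np.radians(c['fov_y']/2))
    return np.array([[f,0,c['cx']],[0,f,c['cy']],[0,0,1]]),np.array(c['dist'],float),np.array(c['rvec'],float),np.array(c['tvec'],float)
def ray(uv,n,z):
    K,d,r,t=cam(n); p=cv2.undistortPoints(np.array(uv,float).reshape(-1,1,2),K,d).reshape(-1,2)
    R=cv2.Rodrigues(r)[0]; o=-R.T@t; v=np.c_[p,np.ones(len(p))]@R
    return o+v*((z-o[2])/v[:,2])[:,None]
def tri(ua,ub):
    A=[];b=[]
    for uv,n in ((ua,'scene'),(ub,'top')):
        K,d,r,t=cam(n);o=-cv2.Rodrigues(r)[0].T@t.ravel();v=ray([uv],n,0)[0]-o;v/=np.linalg.norm(v);P=np.eye(3)-np.outer(v,v);A.append(P);b.append(P@o)
    return np.linalg.lstsq(np.vstack(A),np.hstack(b),rcond=None)[0]
def save(n,f): 
    im=ctrl.get_image(n); cv2.imwrite(f'pics/{f}.png',im[...,::-1]); return im
E
python3 - <<'E'
from h import *
np.set_printoptions(precision=1,suppress=True)
o=ctrl.get_obs(); print(o['t'],o['ee_pos'],o['orientation'],o['width'],ctrl.grip_point_offset)
save('scene','s0');save('top','t0')
for n in ('scene','top'):
    K,d,r,t=cam(n); print(n,-cv2.Rodrigues(r)[0].T@t.ravel())
Z=dict(pot=0,pot_rim=75,lid=0,lid_grip=39,lid_seat=23,tray=0,tray_grip=29,tray_lip=3,mug=0,egg_timer=0,food_tin=0,salt_shaker=0,peg=0)
for k,z in Z.items():
    u={}
    for n in ('scene','top'):
        D=ctrl.pinpoint(k,n)
        for q in D[:2]: print(k,n,round(q['score'],2),np.array(q['uv']),ray([q['uv']],n,z)[0][:2])
        if D:u[n]=D[0]['uv']
    if len(u)==2: print('   tri',tri(u['scene'],u['top']))
for q in ctrl.pinpoint('biscuit_0','top'): print('b',round(q['score'],2),np.array(q['uv']),ray([q['uv']],'top',3)[0][:2])
E
```

```text
pics
0.0 [143.4 607.8 221.9] [-0.4 -3.1  0. ] 87.71923730155335 18.700000000000003
scene [  31.  -763.1  782.4]
top [ 439.5   13.9 1173.3]
pot scene 0.77 [250.2 220.5] [495.7 -87.5]
pot top 0.64 [284.8 212.4] [508.5 -80.8]
   tri [505.8 -79.7 -10.8]
pot_rim scene 0.63 [252.2 201. ] [502.1 -89.2]
pot_rim top 0.68 [285.3 213.6] [500.6 -76.3]
   tri [504.5 -79.   66. ]
lid scene 0.97 [274.7 289.5] [ 404.  -325.1]
lid top 0.82 [361.4 249.9] [ 393.7 -321.5]
lid top 0.59 [176.  206.4] [523.4 262.4]
   tri [ 398.3 -323.8    1.9]
lid_grip scene 0.81 [274.1 277.4] [ 405.8 -318.3]
lid_grip top 0.85 [364.5 245.8] [ 407.7 -320. ]
   tri [ 406.6 -319.2   39.5]
lid_seat scene 0.9 [272.6 283. ] [ 400.5 -320. ]
lid_seat top 0.56 [365.4 246.2] [ 406.  -327.5]
   tri [ 402.5 -324.    26.8]
tray top 0.71 [177.7 211.1] [508.6 256.5]
tray top 0.53 [321.3 159.5] [ 679.6 -197.5]
tray_grip scene 0.77 [172.5 147. ] [468.2 377.1]
tray_grip scene 0.53 [192.1 169. ] [461.7 210.6]
tray_grip top 0.57 [134.7 219.5] [479.5 381.6]
   tri [476.  385.8  21.7]
tray_lip scene 0.84 [208.2 171.8] [514.6 196.6]
tray_lip sc
[... 548 characters left out ...]
97.5]
   tri [683.2 -55.7  -9.8]
food_tin scene 0.75 [263.2 171.5] [675.   89.7]
food_tin top 0.95 [228.9 163.9] [661.4  98.3]
food_tin top 0.56 [274.9 158.6] [680.5 -48.5]
   tri [668.6  94.3  -1.4]
salt_shaker scene 0.76 [237.  156.1] [653.2 224.1]
salt_shaker scene 0.37 [204.2 170.2] [509.7 216.8]
salt_shaker top 0.71 [191.7 164.6] [657.7 217. ]
   tri [653.8 218.1   3.6]
peg scene 0.62 [327.5 243.5] [ 619. -289.]
peg top 0.66 [348.3 176.9] [ 624.3 -283.6]
   tri [ 624.9 -285.    -7. ]
b 0.64 [186.1 206. ] [524.8 230. ]
b 0.62 [178.4 212.1] [505.3 253.6]
b 0.56 [188.3 216.7] [491.3 222.1]
b 0.5 [166.4 215.8] [493.3 290.9]
b 0.38 [179.8 223.4] [470. 248.]
b 0.38 [174.7 206.7] [522.2 265.8]
```

View pics/t0.png

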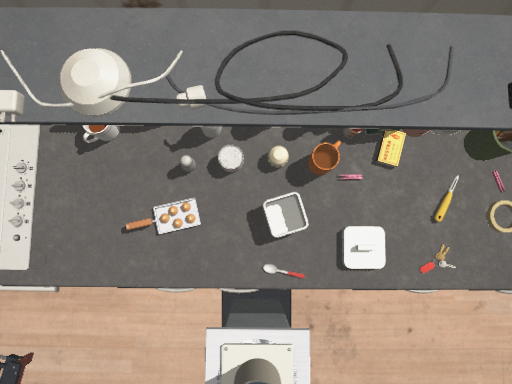

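View pics/s0.png

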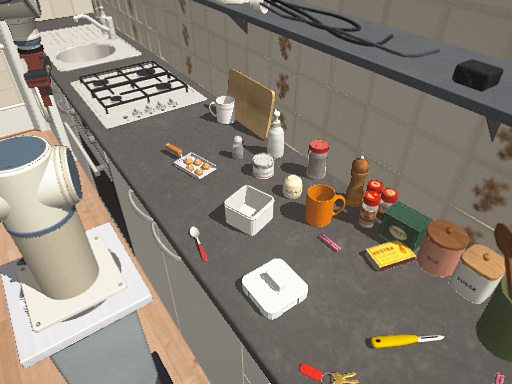

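The top view shows the tray at (177,216) with its handle to the left (140,224) and its open end towards the pot at (285,215). The lid is at (364,248) with its bar along the columns. A spoon at (285,271) lies near the pot.

```bash
cat >> h.py <<'E'
def rect(name,n,z):
    D=ctrl.outline_of(name,n); q=D[0]
    m=q['pixels'].astype(np.uint8); c=max(cv2.findContours(m,0,cv2.CHAIN_APPROX_NONE)[0],key=cv2.contourArea).reshape(-1,2)
    w=ray(c,n,z)[:,:2]; return q['score'],cv2.minAreaRect(w.astype(np.float32)),w
def warp(im,n,z,x0,x1,y0,y1,s):
    K,d,r,t=cam(n); X,Y=np.meshgrid(0,0)
    ys=np.arange(y1,y0,-1/s); xs=np.arange(x1,x0,-1/s); Y,X=np.meshgrid(ys,xs)
    p=cv2.projectPoints(np.stack([X,Y,0*X+z],-1).reshape(-1,3),r,t,K,d)[0].reshape(*X.shape,2).astype(np.float32)
    return cv2.remap(im,p[...,0],p[...,1],cv2.INTER_CUBIC)
E
python3 - <<'E'
from h import *
im=ctrl.get_image('top')
for k,z in (('pot',75),('lid',27),('lid',0),('tray',10),('tray_grip',29)):
    for n in('top','scene'):
        try: print(k,n,z,rect(k,n,z)[:2])
        except Exception as e: print(k,n,e)
a=warp(im,'top',75,420,590,-165,5,2.2); b=warp(im,'top',10,420,580,170,430,2.2); c=warp(im,'top',27,320,490,-410,-230,2.2)
H=max(a.shape[0],b.shape[0],c.shape[0]); P=lambda i:cv2.copyMakeBorder(i,0,H-i.shape[0],0,4,0)
g=np.hstack([P(a),P(c)])
W=max(g.shape[1],b.shape[1])
g=np.vstack([cv2.copyMakeBorder(g,0,0,0,W-g.shape[1],0),cv2.copyMakeBorder(b,0,0,0,W-b.shape[1],0)])[:600]
print(g.shape); cv2.imwrite('pics/w0.png',g[...,::-1])
E
```

```text
pot top 75 (0.87, ((497.17205810546875, -76.45191955566406), (117.2647933959961, 116.356201171875), 18.89425277709961))
pot scene 75 (0.71, ((475.81201171875, -108.88338470458984), (161.36968994140625, 153.07383728027344), 16.044660568237305))
lid top 27 (0.63, ((403.8742370605469, -318.2561340332031), (121.59370422363281, 134.4121856689453), 0.5712992548942566))
lid scene 27 (0.81, ((395.8455810546875, -332.06884765625), (143.65757751464844, 137.09033203125), 87.97986602783203))
lid top 0 (0.63, ((403.035400390625, -326.08087158203125), (124.45777130126953, 137.57814025878906), 0.5713590383529663))
lid scene 0 (0.81, ((408.88458251953125, -316.6640625), (148.7919464111328, 141.98997497558594), 87.97988891601562))
tray top 10 (0.94, ((483.68011474609375, 303.46759033203125), (85.23097229003906, 227.0288848876953), 12.597952842712402))
tray scene 10 (0.94, ((477.9678955078125, 306.3352355957031), (99.66752624511719, 265.48284912109375), 12.159910202026367))
tray_grip top 29 (0.61, ((482.3816223144531, 298.04132080078125), (84.24559020996094, 224.44766235351562), 12.971894264221191))
tray_grip scene 29 (0.67, ((465.62640380859375, 279.2630615234375), (96.75667572021484, 253.49363708496094), 13.162997245788574))
(600, 778, 3)
```

View pics/w0.png

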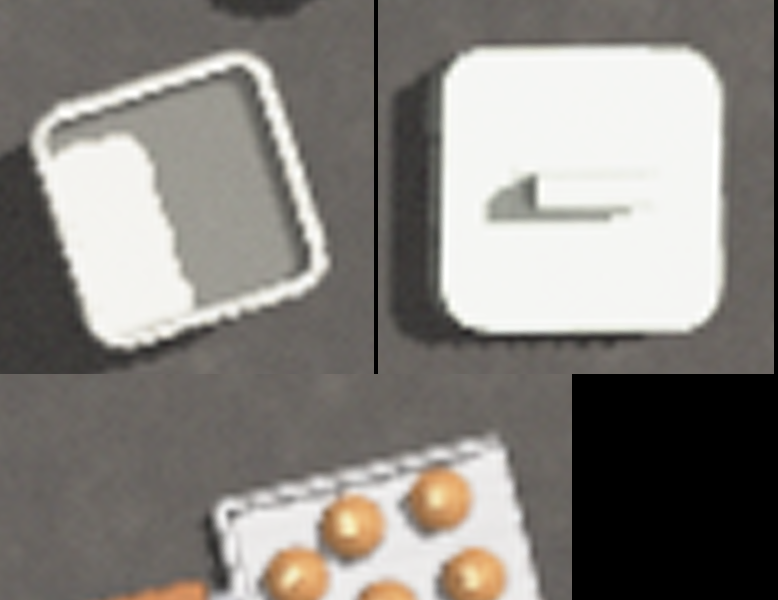

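The rectified crop gives the pot rim centre at about (498,-77), turned about 18.5°. The lid is square to the world at about (405,-321), with its bar along world y. The tray's x axis points at about -77°, towards the pot.

Because moves can't tilt the tool, I'll rest the tray floor on the near rim and raise the handle, so the tray pivots in the grip.

>>> {"op": "apply_moves", "data": {"targets": [{"tx": 0.04,"ty": -0.03,"tz": -0.005,"spin": -7.5},{"tx": 0.08,"ty": -0.06,"tz": -0.015,"spin": -15},{"tx": 0.12,"ty": -0.09,"tz": -0.03,"spin": -22.5},{"tx": 0.16,"ty": -0.12,"tz": -0.045,"spin": -30},{"tx": 0.2,"ty": -0.15,"tz": -0.06,"spin": -38},{"tx": 0.24,"ty": -0.18,"tz": -0.075,"spin": -46},{"tx": 0.28,"ty": -0.21,"tz": -0.09,"spin": -54},{"tx": 0.32,"ty": -0.24,"tz": -0.1,"spin": -62}], "gripper": -1}}

```text
t: 2.8
ee_pos: [454.4, 374.5, 124.8]
orientation: [-1.926, -2.482, 0.001]
ft_force: [0.4, 0.8, 0.0]
width: 87.7
grasp_force: 0.0
```

>>> {"op": "apply_moves", "data": {"targets": [{"tx": 0.009,"ty": -0.017,"tz": -0.02,"spin": -0.6},{"tx": 0.009,"ty": -0.017,"tz": -0.045,"spin": -0.6},{"tx": 0.009,"ty": -0.017,"tz": -0.07,"spin": -0.6},{"tx": 0.009,"ty": -0.017,"tz": -0.09,"spin": -0.6},{"tx": 0.009,"ty": -0.017,"tz": -0.104,"spin": -0.6},{"tx": 0.009,"ty": -0.017,"tz": -0.111,"spin": -0.6},{"tx": 0.009,"ty": -0.017,"tz": -0.111,"spin": -0.6},{"tx": 0.009,"ty": -0.017,"tz": -0.111,"spin": -0.6}]}}

```text
t: 3.6
ee_pos: [462.6, 359.4, 15.1]
orientation: [1.931, 2.478, 0.001]
ft_force: [0.0, 0.0, 0.7]
width: 87.4
grasp_force: 0.0
```

Run:
```python
from h import *
o=ctrl.get_obs(); print(o['ee_pos'],o['orientation'],o['ft_force'])
a=warp(save('top','t1'),'top',29,380,580,150,430,2.8)
cv2.imwrite('pics/w1.png',a[...,::-1])
R=cv2.Rodrigues(np.array(o['orientation']))[0];print(R)
```

```text
[462.61226125 359.41850084  15.1064194 ] [1.93125885e+00 2.47756826e+00 1.42373145e-03] [0.03026442 0.0238959  0.68153388]
[[-2.44077766e-01  9.69755376e-01  7.45205513e-04]
 [ 9.69755592e-01  2.44077384e-01  5.68411193e-04]
 [ 3.69331998e-04  8.61403748e-04 -9.99999561e-01]]
```

View pics/w1.png

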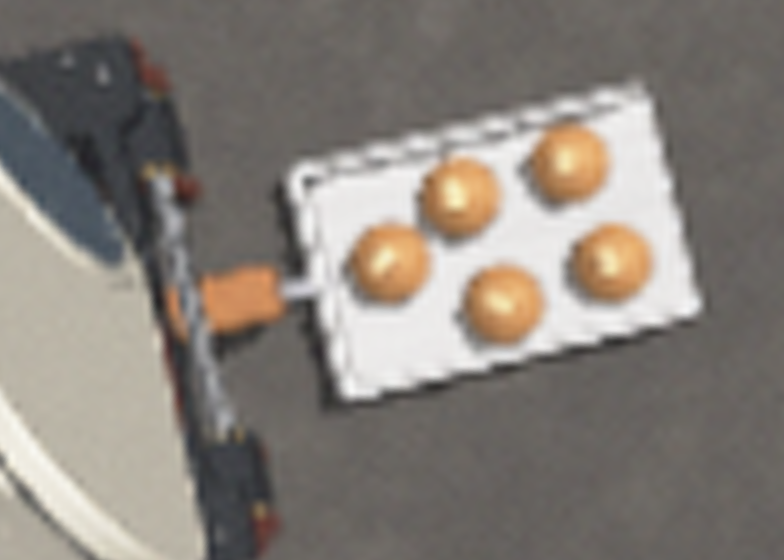

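The top view shows the open gripper astride the orange handle at (225,300), and five biscuits on the tray, which is turned about 13.6°. I'll shift slightly towards the pan and close.

>>> {"op": "apply_moves", "data": {"targets": [{"tx": 0.0085,"ty": -0.011,"tz": -0.004,"spin": -0.5},{"tx": 0.0085,"ty": -0.011,"tz": -0.004,"spin": -0.5},{"tx": 0.0085,"ty": -0.011,"tz": -0.004,"spin": -0.5},{"tx": 0.0085,"ty": -0.011,"tz": -0.004,"spin": -0.5},{"tx": 0.0085,"ty": -0.011,"tz": -0.004,"spin": -0.5},{"tx": 0.0085,"ty": -0.011,"tz": -0.004,"spin": -0.5},{"tx": 0.0085,"ty": -0.011,"tz": -0.004,"spin": -0.5},{"tx": 0.0085,"ty": -0.011,"tz": -0.004,"spin": -0.5}], "gripper": 1}}

```text
t: 4.45
ee_pos: [470.7, 348.1, 10.5]
orientation: [-1.942, -2.469, -0.0]
ft_force: [-0.4, -0.5, 0.2]
width: 27.7
grasp_force: 0.0
```

>>> {"op": "apply_moves", "data": {"targets": [{"tx": 0,"ty": 0,"tz": 0.003,"spin": 0},{"tx": 0,"ty": 0,"tz": 0.006,"spin": 0},{"tx": 0,"ty": 0,"tz": 0.009,"spin": 0},{"tx": 0,"ty": 0,"tz": 0.012,"spin": 0},{"tx": 0,"ty": 0,"tz": 0.015,"spin": 0},{"tx": 0,"ty": 0,"tz": 0.018,"spin": 0},{"tx": 0,"ty": 0,"tz": 0.018,"spin": 0},{"tx": 0,"ty": 0,"tz": 0.018,"spin": 0}]}}

```text
t: 5.25
ee_pos: [470.9, 348.1, 28.7]
orientation: [1.942, 2.469, 0.001]
ft_force: [-0.2, 0.4, -1.4]
width: 19.6
grasp_force: 30.0
```

Run:
```python
from h import *
o=ctrl.get_obs(); print(o['t'],o['ee_pos'],o['ft_force'],o['moment'],o['width'],o['grasp_force'])
im=save('scene','s2')
K,d,r,t=cam('scene')
cv2.imwrite('pics/s2c.png',cv2.resize(im[100:210,130:270,::-1],None,fx=5,fy=5,interpolation=cv2.INTER_CUBIC))
```

```text
5.25 [470.88888623 348.11309173  28.67963127] [-0.24020381  0.35906397 -1.3627398 ] [0.01944578 0.01301991 0.02421261] 19.637202434080063 29.999831914901733
```

View pics/s2c.png

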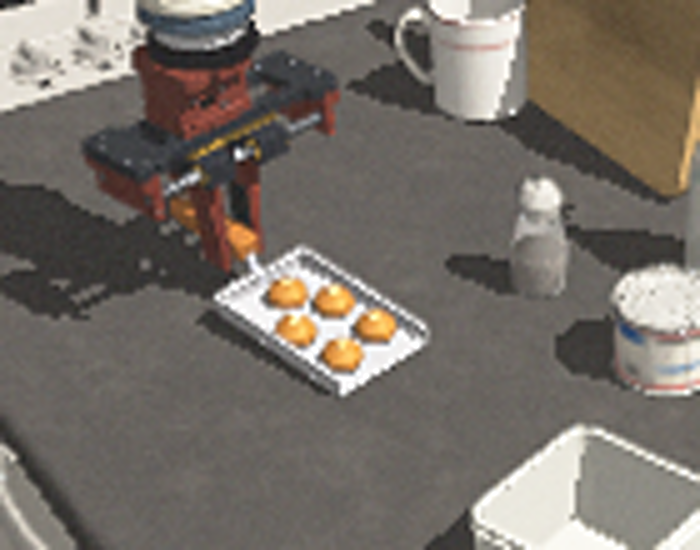

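The scene crop shows the fingers on the handle, with the tray and five biscuits nose-down a little and the lip apparently still near the worktop. Force z is only -1.4 N against a full weight of about 2.65 N. The fingers closed during the lift, so I'll test whether the grip carries pitch now that it is at 30 N.

>>> {"op": "apply_moves", "data": {"targets": [{"tx": 0,"ty": 0,"tz": 0.002,"spin": 0},{"tx": 0,"ty": 0,"tz": 0.004,"spin": 0},{"tx": 0,"ty": 0,"tz": 0.006,"spin": 0},{"tx": 0,"ty": 0,"tz": 0.006,"spin": 0},{"tx": 0,"ty": 0,"tz": 0.006,"spin": 0},{"tx": 0,"ty": 0,"tz": 0.006,"spin": 0},{"tx": 0,"ty": 0,"tz": 0.006,"spin": 0},{"tx": 0,"ty": 0,"tz": 0.006,"spin": 0}]}}

```text
t: 6.1
ee_pos: [470.8, 348.0, 34.5]
orientation: [1.942, 2.469, 0.0]
ft_force: [0.4, -0.0, -1.8]
width: 19.6
grasp_force: 30.0
```

Run:
```python
from h import *
for i in range(3):
    o=ctrl.get_obs(); print(o['t'],o['ee_pos'],o['ft_force'],o['moment'],o['width'])
    for n in('scene','top'):
        for k in ('tray_lip',):
            ctrl.get_image(n); q=ctrl.pinpoint(k,n)[:1]; print(n,k,q and (q[0]['uv'],ray([q[0]['uv']],n,3)[0]))
```

```text
6.1 [470.76580655 348.02078375  34.48022062] [ 0.39099169 -0.01091412 -1.78806552] [0.0916429  0.08848161 0.02664966] 19.596371958129406
scene tray_lip ([206.4, 174.9], array([500.46025757, 184.38460049,   3.        ]))
top tray_lip ([197.4, 211.7], array([507.31761579, 193.98058821,   3.        ]))
6.3 [470.75494065 348.02143565  34.49713047] [ 1.11443788  0.09580683 -1.74078864] [0.15846871 0.00435096 0.08927309] 19.786501462343715
scene tray_lip ([206.8, 173.5], array([505.64538531, 190.68761795,   3.        ]))
top tray_lip ([198.8, 209.5], array([514.28593906, 189.78039562,   3.        ]))
6.5 [470.76318174 348.01141115  34.50290336] [-0.47699875  0.79519646 -2.24070638] [0.07265769 0.0091756  0.00324019] 20.037440082294204
scene tray_lip ([206.0, 172.4], array([506.58053752, 197.94291734,   3.        ]))
top tray_lip ([195.3, 209.4], array([514.46672918, 200.78359121,   3.        ]))
```

Run:
```python
from h import *
F=[];M=[]
for i in range(10):
    ctrl.get_image('scene'); o=ctrl.get_obs(); F.append(o['ft_force']);M.append(o['moment'])
print(np.mean(F,0),np.std(F,0),np.mean(M,0),np.std(M,0))
for n in ('top',): pass
print(tri([206.4,173.6],[197.2,210.2]), tri([208.2,171.8],[198.3,211.0]))
```

```text
[ 0.00629704  0.3598272  -2.0623389 ] [0.2596689  0.4819716  0.48940606] [0.09464902 0.02730239 0.02432935] [0.02064138 0.0242575  0.02530632]
[510.04830074 196.83488114  -2.79113018] [510.10270221 189.8611314    8.84454205]
```

>>> {"op": "apply_moves", "data": {"targets": [{"tx": 0,"ty": 0,"tz": 0.001,"spin": 0},{"tx": 0,"ty": 0,"tz": 0.002,"spin": 0},{"tx": 0,"ty": 0,"tz": 0.003,"spin": 0},{"tx": 0,"ty": 0,"tz": 0.004,"spin": 0},{"tx": 0,"ty": 0,"tz": 0.005,"spin": 0},{"tx": 0,"ty": 0,"tz": 0.005,"spin": 0},{"tx": 0,"ty": 0,"tz": 0.005,"spin": 0},{"tx": 0,"ty": 0,"tz": 0.005,"spin": 0}]}}

```text
t: 8.0
ee_pos: [470.7, 348.0, 39.5]
orientation: [-1.942, -2.469, 0.0]
ft_force: [-0.2, 0.3, -1.6]
width: 20.3
grasp_force: 30.0
```

Run:
```python
from h import *
F=[];M=[]
for i in range(10):
    ctrl.get_image('scene'); o=ctrl.get_obs(); F.append(o['ft_force']);M.append(o['moment'])
print(o['t'],np.mean(F,0),np.mean(M,0))
```

```text
8.5 [-0.17844235 -0.01410244 -2.82406216] [0.1446828  0.08046454 0.01086108]
```

The full weight is now carried (-2.8 N), so the 30 N grip does hold pitch. The early droop came from lifting before the fingers were tight. I'll lower flat, regrip a little closer to the pan, and lift only once the grip is firm.

>>> {"op": "apply_moves", "data": {"targets": [{"tx": 0,"ty": 0,"tz": -0.005,"spin": 0},{"tx": 0,"ty": 0,"tz": -0.01,"spin": 0},{"tx": 0,"ty": 0,"tz": -0.015,"spin": 0},{"tx": 0,"ty": 0,"tz": -0.02,"spin": 0},{"tx": 0,"ty": 0,"tz": -0.024,"spin": 0},{"tx": 0,"ty": 0,"tz": -0.027,"spin": 0},{"tx": 0,"ty": 0,"tz": -0.029,"spin": 0},{"tx": 0,"ty": 0,"tz": -0.029,"spin": 0}]}}

```text
t: 9.3
ee_pos: [470.9, 348.7, 11.2]
orientation: [-1.943, -2.468, -0.002]
ft_force: [-2.3, 2.1, 6.2]
width: 19.9
grasp_force: 30.0
```

>>> {"op": "apply_moves", "data": {"targets": [{"tx": 0,"ty": 0,"tz": 0,"spin": 0},{"tx": 0,"ty": 0,"tz": 0,"spin": 0},{"tx": 0,"ty": 0,"tz": 0,"spin": 0},{"tx": 0,"ty": 0,"tz": 0,"spin": 0},{"tx": 0.002,"ty": -0.008,"tz": 0,"spin": 0},{"tx": 0.002,"ty": -0.008,"tz": 0,"spin": 0},{"tx": 0.002,"ty": -0.008,"tz": 0,"spin": 0},{"tx": 0.002,"ty": -0.008,"tz": 0,"spin": 0}], "gripper": 0.3}}

```text
t: 10.1
ee_pos: [472.8, 339.9, 10.5]
orientation: [1.943, 2.469, 0.0]
ft_force: [-0.5, -0.3, 0.1]
width: 30.7
grasp_force: 0.0
```

>>> {"op": "apply_moves", "data": {"targets": [{"tx": 0,"ty": 0,"tz": 0,"spin": 0},{"tx": 0,"ty": 0,"tz": 0,"spin": 0},{"tx": 0,"ty": 0,"tz": 0,"spin": 0},{"tx": 0,"ty": 0,"tz": 0,"spin": 0},{"tx": 0,"ty": 0,"tz": 0,"spin": 0},{"tx": 0,"ty": 0,"tz": 0,"spin": 0},{"tx": 0,"ty": 0,"tz": -0.001,"spin": 0},{"tx": 0,"ty": 0,"tz": -0.002,"spin": 0}], "gripper": 1}}

```text
t: 10.9
ee_pos: [472.7, 340.5, 9.7]
orientation: [-1.943, -2.468, -0.001]
ft_force: [-6.3, 0.9, 17.1]
width: 19.8
grasp_force: 30.0
```

>>> {"op": "apply_moves", "data": {"targets": [{"tx": 0,"ty": 0,"tz": 0.001,"spin": 0},{"tx": 0,"ty": 0,"tz": 0.003,"spin": 0},{"tx": 0,"ty": 0,"tz": 0.006,"spin": 0},{"tx": 0,"ty": 0,"tz": 0.009,"spin": 0},{"tx": 0,"ty": 0,"tz": 0.012,"spin": 0},{"tx": 0,"ty": 0,"tz": 0.015,"spin": 0},{"tx": 0,"ty": 0,"tz": 0.017,"spin": 0},{"tx": 0,"ty": 0,"tz": 0.017,"spin": 0}]}}

```text
t: 11.7
ee_pos: [473.0, 340.1, 25.9]
orientation: [1.942, 2.469, 0.001]
ft_force: [-0.2, -0.1, -1.9]
width: 20.1
grasp_force: 30.0
```

Run:
```python
from h import *
F=[];M=[]
for i in range(8):
    im=ctrl.get_image('scene'); o=ctrl.get_obs(); F.append(o['ft_force']);M.append(o['moment'])
print(o['t'],np.mean(F,0),np.mean(M,0))
cv2.imwrite('pics/s3c.png',cv2.resize(im[110:200,140:250,::-1],None,fx=6,fy=6,interpolation=cv2.INTER_CUBIC))
```

```text
12.1 [-0.06471605  0.08014271 -2.91810687] [ 0.15017698  0.07431865 -0.00770132]
```

View pics/s3c.png

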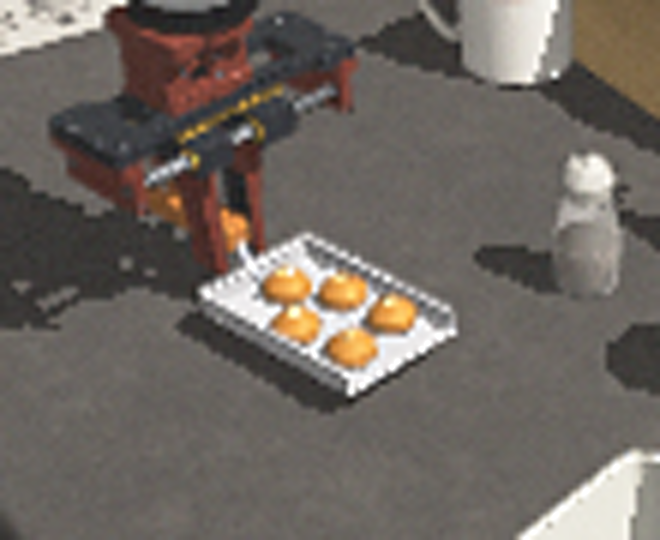

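The crop shows the tray clear of the worktop with shadow all round, close to level, and all five biscuits in place (x 265–415, y 265–370). Next I carry it gently to the pot.

>>> {"op": "apply_moves", "data": {"targets": [{"tx": 0,"ty": 0,"tz": 0.003,"spin": 0},{"tx": 0,"ty": -0.002,"tz": 0.011,"spin": 0},{"tx": -0.001,"ty": -0.007,"tz": 0.023,"spin": 0},{"tx": -0.002,"ty": -0.015,"tz": 0.037,"spin": 0.3},{"tx": -0.003,"ty": -0.025,"tz": 0.051,"spin": 0.7},{"tx": -0.005,"ty": -0.037,"tz": 0.063,"spin": 1.2},{"tx": -0.007,"ty": -0.051,"tz": 0.073,"spin": 1.8},{"tx": -0.009,"ty": -0.067,"tz": 0.08,"spin": 2.4}]}}

```text
t: 12.9
ee_pos: [463.8, 272.0, 107.2]
orientation: [1.889, 2.51, 0.002]
ft_force: [0.9, 0.6, -2.4]
width: 19.9
grasp_force: 30.0
```

>>> {"op": "apply_moves", "data": {"targets": [{"tx": -0.002,"ty": -0.018,"tz": 0.003,"spin": 0.6},{"tx": -0.004,"ty": -0.037,"tz": 0.004,"spin": 1.1},{"tx": -0.006,"ty": -0.056,"tz": 0.004,"spin": 1.6},{"tx": -0.008,"ty": -0.075,"tz": 0.004,"spin": 2.0},{"tx": -0.01,"ty": -0.093,"tz": 0.004,"spin": 2.3},{"tx": -0.012,"ty": -0.11,"tz": 0.004,"spin": 2.5},{"tx": -0.014,"ty": -0.125,"tz": 0.004,"spin": 2.5},{"tx": -0.016,"ty": -0.137,"tz": 0.004,"spin": 2.5}]}}

```text
t: 13.7
ee_pos: [447.4, 134.6, 110.1]
orientation: [1.836, 2.549, 0.0]
ft_force: [1.3, -2.1, -3.1]
width: 19.6
grasp_force: 30.0
```

Run:
```python
from h import *
im=save('top','t4'); 
a=warp(im,'top',95,400,580,-170,180,2.2); cv2.imwrite('pics/w4.png',a[...,::-1])
o=ctrl.get_obs(); print(o['t'],o['ee_pos'],o['orientation'],o['ft_force'])
for n in('top','scene'):
    if n=='scene': im2=ctrl.get_image(n)
    for q in ctrl.pinpoint('tray_lip',n)[:1]: print(n,q['uv'],q['score'],ray([q['uv']],n,95)[0])
```

```text
13.75 [446.79735864 133.62309753 109.80426511] [-1.83586646e+00 -2.54913782e+00  1.41122356e-03] [-1.49644701 -0.46580822 -3.10889224]
top [260.7, 211.0] 0.84 [506.2001703   -3.28378356  95.        ]
scene [235.1, 184.6] 0.96 [490.34515143 -18.4023062   95.        ]
```

View pics/w4.png

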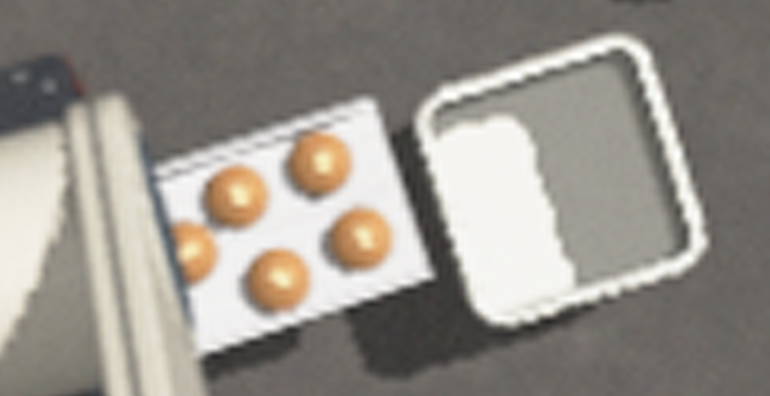

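The warped top view shows five biscuits on the tray and the lip middle at (401,185), with the tray parallel to the pot sides. The pot centre is at (562,180), so the remaining move needs the planned sideways correction of about 20 mm.

>>> {"op": "apply_moves", "data": {"targets": [{"tx": -0.002,"ty": -0.01,"tz": 0,"spin": 0},{"tx": -0.003,"ty": -0.021,"tz": 0,"spin": 0},{"tx": -0.004,"ty": -0.032,"tz": 0,"spin": 0},{"tx": -0.005,"ty": -0.041,"tz": 0,"spin": 0},{"tx": -0.005,"ty": -0.048,"tz": 0,"spin": 0},{"tx": -0.005,"ty": -0.052,"tz": 0,"spin": 0},{"tx": -0.005,"ty": -0.052,"tz": -0.002,"spin": 0},{"tx": -0.005,"ty": -0.052,"tz": -0.005,"spin": 0}]}}

```text
t: 14.7
ee_pos: [443.0, 84.0, 104.5]
orientation: [1.835, 2.549, 0.001]
ft_force: [-0.2, -0.7, -2.6]
width: 19.9
grasp_force: 30.0
```

Run:
```python
from h import *
im=save('top','t5'); a=warp(im,'top',80,400,580,-170,80,2.2)
U={}
for n in('top','scene'):
    if n=='scene': im2=save(n,'s5')
    for q in ctrl.pinpoint('tray_lip',n)[:1]: print(n,q['uv'],q['score'],ray([q['uv']],n,85)[0]); U[n]=q['uv']
print(tri(U['scene'],U['top']),ctrl.get_obs()['ee_pos'])
b=cv2.resize(im2[130:260,180:310],(396,396),interpolation=cv2.INTER_CUBIC)
a=a[:396,-400:]; print(a.shape)
cv2.imwrite('pics/w5.png',np.hstack([a,b])[...,::-1])
```

```text
top [277.2, 215.6] 0.7 [493.93530924 -51.77941825  85.        ]
scene [244.6, 196.9] 0.97 [488.05749737 -71.32721906  85.        ]
[496.77639232 -53.94175428  68.4646518 ] [442.64363372  84.23204346 104.30323854]
(396, 400, 3)
```

View pics/w5.png

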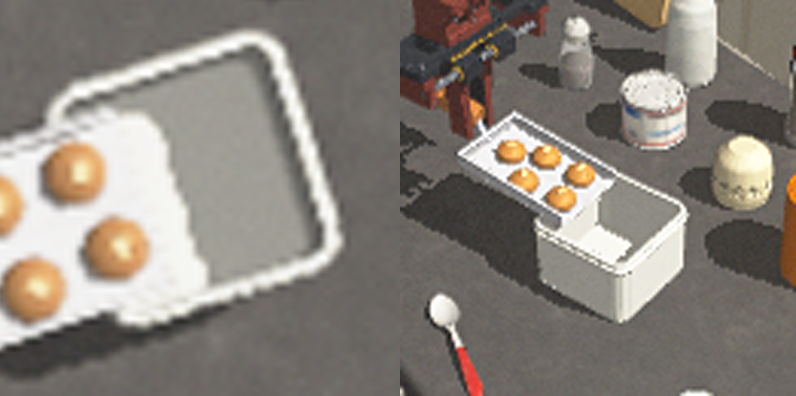

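The views show the tray centred on the pot, biscuits in place. Raising the handle alone won't tip the tray, because the grip holds pitch and the rim can only push up.

New plan:
1. Lay the tray across both rims, where it is stable.
2. Release, and lower the tool so the palm sits just over the handle.
3. Draw the tray back off the far rim, open slightly, and let it tip against the palm as I raise the tool.

>>> {"op": "apply_moves", "data": {"targets": [{"tx": 0.002,"ty": -0.006,"tz": 0.002,"spin": 0},{"tx": 0.006,"ty": -0.017,"tz": 0.003,"spin": 0},{"tx": 0.01,"ty": -0.03,"tz": 0.003,"spin": 0},{"tx": 0.015,"ty": -0.044,"tz": 0.003,"spin": 0},{"tx": 0.019,"ty": -0.057,"tz": 0.003,"spin": 0},{"tx": 0.022,"ty": -0.067,"tz": 0.002,"spin": 0},{"tx": 0.025,"ty": -0.074,"tz": 0,"spin": 0},{"tx": 0.026,"ty": -0.077,"tz": -0.003,"spin": 0}]}}

```text
t: 15.7
ee_pos: [469.5, 6.1, 101.6]
orientation: [1.836, 2.548, 0.001]
ft_force: [-0.4, 0.4, 0.6]
width: 19.7
grasp_force: 30.0
```

>>> {"op": "apply_moves", "data": {"targets": [{"tx": 0,"ty": 0,"tz": -0.003,"spin": 0},{"tx": 0,"ty": 0,"tz": -0.006,"spin": 0},{"tx": 0,"ty": 0,"tz": -0.009,"spin": 0},{"tx": 0,"ty": 0,"tz": -0.011,"spin": 0},{"tx": 0,"ty": 0,"tz": -0.013,"spin": 0},{"tx": 0,"ty": 0,"tz": -0.014,"spin": 0},{"tx": 0,"ty": 0,"tz": -0.015,"spin": 0},{"tx": 0,"ty": 0,"tz": -0.016,"spin": 0}]}}

```text
t: 16.5
ee_pos: [468.8, 7.1, 85.5]
orientation: [-1.835, -2.55, -0.0]
ft_force: [-1.3, 1.5, 10.2]
width: 20.0
grasp_force: 30.0
```

Run:
```python
from h import *
F=[]
im=save('top','t6'); a=warp(im,'top',80,400,580,-170,80,2.2)
for i in range(3):
    im2=ctrl.get_image('scene'); o=ctrl.get_obs(); F.append(o['ft_force'])
print(o['t'],np.mean(F,0),o['moment'],o['ee_pos'])
b=cv2.resize(im2[130:260,180:310],(396,396),interpolation=cv2.INTER_CUBIC)
cv2.imwrite('pics/w6.png',np.hstack([a[:396,-400:],b])[...,::-1])
```

```text
16.7 [-0.22324365  1.01068865  0.72767437] [-0.02268049  0.05122026 -0.03550413] [468.78210854   7.02099666  85.53893725]
```

View pics/w6.png

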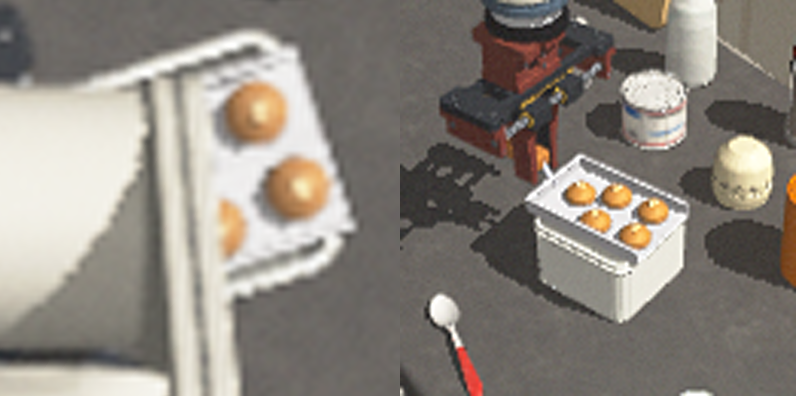

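The tray lies flat across the pot with its lip about 8 mm past the far rim, all five biscuits on it. It is stable, so I release it and lower the palm over the handle.

>>> {"op": "apply_moves", "data": {"targets": [{"tx": 0,"ty": 0,"tz": 0,"spin": 0},{"tx": 0,"ty": 0,"tz": 0,"spin": 0},{"tx": 0,"ty": 0,"tz": -0.004,"spin": 0},{"tx": 0,"ty": 0,"tz": -0.014,"spin": 0},{"tx": 0,"ty": 0,"tz": -0.026,"spin": 0},{"tx": 0,"ty": 0,"tz": -0.038,"spin": 0},{"tx": 0,"ty": 0,"tz": -0.045,"spin": 0},{"tx": 0,"ty": 0,"tz": -0.047,"spin": 0}], "gripper": 0.3}}

```text
t: 17.5
ee_pos: [467.9, 7.0, 37.1]
orientation: [-1.834, -2.548, 0.002]
ft_force: [0.8, -0.9, -0.8]
width: 30.8
grasp_force: 0.0
```

>>> {"op": "apply_moves", "data": {"targets": [{"tx": 0,"ty": 0,"tz": 0,"spin": 0},{"tx": 0,"ty": 0,"tz": 0,"spin": 0},{"tx": 0,"ty": 0,"tz": 0,"spin": 0},{"tx": 0,"ty": 0,"tz": 0,"spin": 0},{"tx": 0,"ty": 0,"tz": 0,"spin": 0},{"tx": 0,"ty": 0,"tz": 0,"spin": 0},{"tx": 0,"ty": 0,"tz": 0,"spin": 0},{"tx": 0,"ty": 0,"tz": 0,"spin": 0}], "gripper": 1}}

```text
t: 18.3
ee_pos: [468.8, 7.0, 38.6]
orientation: [1.835, 2.55, 0.0]
ft_force: [-0.1, 0.3, -1.3]
width: 16.7
grasp_force: 30.5
```

>>> {"op": "apply_moves", "data": {"targets": [{"tx": -0.001,"ty": 0.003,"tz": 0.001,"spin": 0},{"tx": -0.002,"ty": 0.007,"tz": 0.001,"spin": 0},{"tx": -0.004,"ty": 0.012,"tz": 0.001,"spin": 0},{"tx": -0.006,"ty": 0.017,"tz": 0.001,"spin": 0},{"tx": -0.007,"ty": 0.021,"tz": 0.001,"spin": 0},{"tx": -0.008,"ty": 0.024,"tz": 0.001,"spin": 0},{"tx": -0.008,"ty": 0.024,"tz": 0.001,"spin": 0},{"tx": -0.008,"ty": 0.024,"tz": 0.001,"spin": 0}]}}

```text
t: 19.1
ee_pos: [460.8, 31.1, 39.5]
orientation: [1.835, 2.55, 0.0]
ft_force: [0.1, -0.3, -2.4]
width: 16.9
grasp_force: 30.8
```

Run:
```python
from h import *
F=[];M=[]
im=save('top','t7'); a=warp(im,'top',78,400,580,-170,80,2.2)
for i in range(4):
    im2=ctrl.get_image('scene'); o=ctrl.get_obs(); F.append(o['ft_force']);M.append(o['moment'])
print(o['t'],np.mean(F,0),np.mean(M,0),o['ee_pos'],o['width'])
b=cv2.resize(im2[130:260,180:310],(396,396),interpolation=cv2.INTER_CUBIC)
cv2.imwrite('pics/w7.png',np.hstack([a[:396,-400:],b])[...,::-1])
```

```text
19.35 [-0.39348852 -0.03727844 -2.8348304 ] [ 0.13009349  0.09639363 -0.00151828] [460.78283924  30.865645    39.48060129] 16.986777705011274
```

View pics/w7.png

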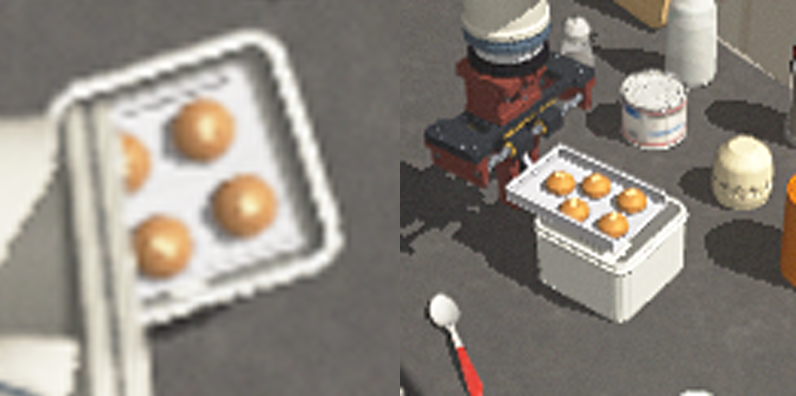

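The lip is now inside the mouth, about 7–10 mm short of the far wall, and the biscuits are still in place. I'll push forward slightly, lower onto the rim, then open just enough to free the handle (18 mm) while the pad ledges still sit under it, and raise.

>>> {"op": "apply_moves", "data": {"targets": [{"tx": 0.0005,"ty": -0.001,"tz": 0,"spin": 0},{"tx": 0.001,"ty": -0.003,"tz": 0,"spin": 0},{"tx": 0.0015,"ty": -0.004,"tz": -0.001,"spin": 0},{"tx": 0.0015,"ty": -0.004,"tz": -0.002,"spin": 0},{"tx": 0.0015,"ty": -0.004,"tz": -0.003,"spin": 0},{"tx": 0.0015,"ty": -0.004,"tz": -0.003,"spin": 0},{"tx": 0.0015,"ty": -0.004,"tz": -0.003,"spin": 0},{"tx": 0.0015,"ty": -0.004,"tz": -0.003,"spin": 0}]}}

```text
t: 20.15
ee_pos: [462.7, 27.0, 36.8]
orientation: [1.835, 2.549, 0.001]
ft_force: [-0.9, 0.7, 5.0]
width: 17.1
grasp_force: 30.3
```

>>> {"op": "apply_moves", "data": {"targets": [{"tx": 0,"ty": 0,"tz": 0,"spin": 0},{"tx": 0,"ty": 0,"tz": 0,"spin": 0},{"tx": 0,"ty": 0,"tz": 0,"spin": 0},{"tx": 0.0005,"ty": -0.0015,"tz": 0.005,"spin": 0},{"tx": 0.001,"ty": -0.003,"tz": 0.01,"spin": 0},{"tx": 0.0015,"ty": -0.0045,"tz": 0.015,"spin": 0},{"tx": 0.002,"ty": -0.006,"tz": 0.02,"spin": 0},{"tx": 0.002,"ty": -0.006,"tz": 0.022,"spin": 0}], "gripper": 0.59}}

```text
t: 20.95
ee_pos: [464.3, 20.9, 59.1]
orientation: [1.835, 2.549, 0.001]
ft_force: [-0.3, 0.0, -2.6]
width: 18.1
grasp_force: 8.1
```

Run:
```python
from h import *
F=[]
im=save('top','t8'); a=warp(im,'top',78,400,580,-170,80,2.2)
for i in range(3):
    im2=ctrl.get_image('scene'); o=ctrl.get_obs(); F.append(o['ft_force'])
print(o['t'],np.mean(F,0),o['ee_pos'],o['width'],o['grasp_force'])
b=cv2.resize(im2[130:260,180:310],(396,396),interpolation=cv2.INTER_CUBIC)
cv2.imwrite('pics/w8.png',np.hstack([a[:396,-400:],b])[...,::-1])
```

```text
21.15 [ 0.26162936  0.20596315 -1.39931005] [464.11847445  21.06954687  58.49261703] 18.07078256713582 8.006574474911758
```

View pics/w8.png

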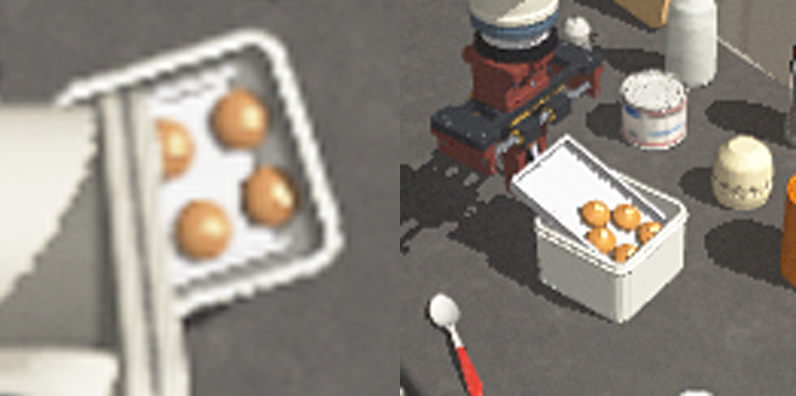

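The tray is now nose-down in the mouth, with all five biscuits slid to the lip end at (595–650, 212–255) in the scene crop. I'll raise further for more tilt, then pull back so they drop off.

>>> {"op": "apply_moves", "data": {"targets": [{"tx": 0,"ty": 0,"tz": 0.004,"spin": 0},{"tx": 0,"ty": 0,"tz": 0.009,"spin": 0},{"tx": 0,"ty": 0,"tz": 0.014,"spin": 0},{"tx": 0,"ty": 0,"tz": 0.018,"spin": 0},{"tx": -0.001,"ty": 0.003,"tz": 0.02,"spin": 0},{"tx": -0.003,"ty": 0.009,"tz": 0.022,"spin": 0},{"tx": -0.005,"ty": 0.015,"tz": 0.024,"spin": 0},{"tx": -0.007,"ty": 0.021,"tz": 0.026,"spin": 0}]}}

```text
t: 21.95
ee_pos: [456.9, 42.6, 84.6]
orientation: [-1.835, -2.55, 0.0]
ft_force: [0.1, -0.2, -1.0]
width: 18.1
grasp_force: 10.3
```

Run:
```python
from h import *
F=[]
im=save('top','t9'); a=warp(im,'top',78,400,580,-170,80,2.2)
for i in range(3):
    im2=ctrl.get_image('scene'); o=ctrl.get_obs(); F.append(o['ft_force'])
print(o['t'],np.mean(F,0),o['ee_pos'],o['width'],o['grasp_force'])
b=cv2.resize(im2[130:260,180:310],(396,396),interpolation=cv2.INTER_CUBIC)
cv2.imwrite('pics/w9.png',np.hstack([a[:396,-400:],b])[...,::-1])
for n in ('top','scene'):
  print([(round(q['score'],2),np.round(q['uv'])) for q in ctrl.pinpoint('biscuit_0',n)])
```

```text
22.15 [-0.05487307 -0.61668931 -1.58192232] [457.22521946  42.31838855  84.53774075] 18.121005857561432 10.296777300682152
[(0.72, array([287., 214.])), (0.59, array([290., 201.])), (0.52, array([290., 214.])), (0.48, array([296., 210.])), (0.45, array([290., 216.]))]
[(0.37, array([247., 213.]))]
```

View pics/w9.png

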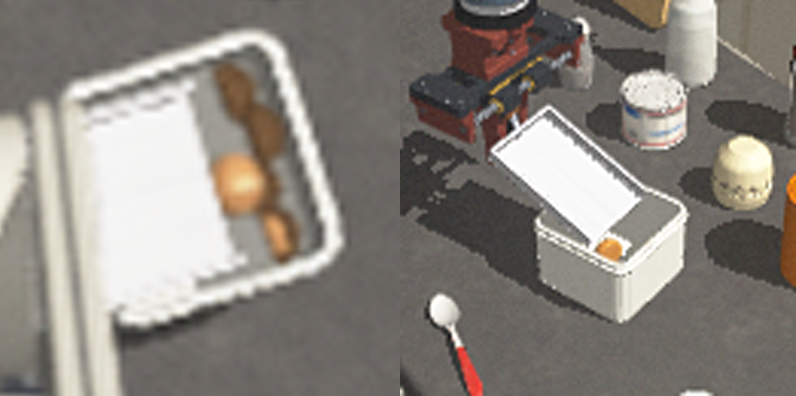

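The tray is empty and the biscuits are in the pot. I've gone past the allowed number of picture views, so from here I'll use numbers only. Now I'll grip firmly and withdraw the tray up and back.

>>> {"op": "apply_moves", "data": {"targets": [{"tx": 0,"ty": 0,"tz": 0,"spin": 0},{"tx": 0,"ty": 0,"tz": 0.002,"spin": 0},{"tx": -0.001,"ty": 0.003,"tz": 0.006,"spin": 0},{"tx": -0.004,"ty": 0.011,"tz": 0.014,"spin": 0},{"tx": -0.008,"ty": 0.023,"tz": 0.027,"spin": 0},{"tx": -0.013,"ty": 0.038,"tz": 0.043,"spin": 0},{"tx": -0.018,"ty": 0.055,"tz": 0.06,"spin": 0},{"tx": -0.024,"ty": 0.072,"tz": 0.08,"spin": 0}], "gripper": 1}}

```text
t: 23.05
ee_pos: [432.5, 115.4, 166.0]
orientation: [1.835, 2.55, 0.0]
ft_force: [-0.0, 0.5, -2.1]
width: 17.5
grasp_force: 31.6
```

Run:
```python
from h import *
F=[];U={}
np.set_printoptions(precision=1,suppress=True)
for k in('tray_lip','tray_grip','pot_rim'):
    for n in('top','scene'):
        if k=='tray_lip': save(n,'x10'+n)
        q=ctrl.pinpoint(k,n)[:1]; U[k,n]=q[0]['uv'] if q else None; F.append(ctrl.get_obs()['ft_force'])
    if U[k,'top'] and U[k,'scene'] : print(k,tri(U[k,'scene'],U[k,'top']),U[k,'scene'],U[k,'top'])
print(np.mean(F,0),rect('pot','top',75)[:2])
for n in('top','scene'): print([(round(q['score'],2),np.round(q['uv']),ray([q['uv']],n,10)[0]) for q in ctrl.pinpoint('biscuit_0',n)])
o=ctrl.get_obs();print(o['t'],o['ee_pos'],o['width'])
```

```text
tray_lip [481.8  -8.7 150.9] [228.0, 168.9] [264.0, 216.7]
tray_grip [437.8 -39.1 342.8] [187.7, 124.2] [290.9, 202.8]
pot_rim [496.6 -78.5  74.9] [248.4, 199.8] [286.1, 214.9]
[ 0.   0.  -2.1] (0.68, ((497.379638671875, -76.98835754394531), (113.37669372558594, 117.50432586669922), 19.159378051757812))
[(0.66, array([265., 220.]), array([482.3, -18.7,  10. ])), (0.49, array([297., 207.]), array([ 524.4, -117.3,   10. ])), (0.46, array([290., 214.]), array([503.8, -96.3,  10. ])), (0.46, array([297., 223.]), array([ 475.6, -118.5,   10. ])), (0.43, array([282., 217.]), array([494.4, -72.9,  10. ])), (0.4, array([292., 203.]), array([ 537.7, -102.2,   10. ]))]
[(0.58, array([248., 213.]), array([502.8, -66.9,  10. ]))]
23.6 [433.  113.5 164. ] 17.510918329740733
```

Run:
```python
from h import *
im=cv2.imread('pics/x10top.png'); h=cv2.cvtColor(im,cv2.COLOR_BGR2HSV)
m=((h[...,0]>6)&(h[...,0]<22)&(h[...,1]>110)&(h[...,2]>60)).astype(np.uint8)
n,l,s,c=cv2.connectedComponentsWithStats(m)
for i in range(1,n):
    if s[i,4]>6 and 130<s[i,1]<280: print(s[i],c[i])
print(im[217:224:2,258:272:3].tolist())
im=cv2.imread('pics/x10scene.png'); h=cv2.cvtColor(im,cv2.COLOR_BGR2HSV)
m=((h[...,0]>6)&(h[...,0]<22)&(h[...,1]>110)&(h[...,2]>60)).astype(np.uint8)
n,l,s,c=cv2.connectedComponentsWithStats(m)
for i in range(1,n):
    if s[i,4]>6 and s[i,0]<270 and s[i,1]<260: print('s',s[i],c[i])
```

```text
[384 131   3   9  14] [384.85714286 134.71428571]
[391 131  14   4  14] [397.5        132.07142857]
[496 131   5   5  13] [497.76923077 132.53846154]
[390 133  10   6  37] [394.59459459 135.81081081]
[504 132   8   4  15] [508.  133.8]
[308 140  34  35 805] [324.14285714 157.40248447]
[378 141  13  21  73] [385.76712329 151.68493151]
[380 145   3   6   8] [381.25  147.625]
[445 192   5   7  12] [446.75       194.83333333]
[290 198  11  29 109] [295.55045872 211.29357798]
[439 198   7  10  24] [442.29166667 202.875     ]
[434 209  10  13  45] [438.13333333 216.17777778]
[279 211   5   8  30] [280.96666667 214.46666667]
[436 247   9  14  51] [440.49019608 254.54901961]
[444 248   4   5   9] [445.88888889 250.22222222]
[[[243, 244, 244], [243, 244, 244], [108, 109, 111], [216, 222, 225], [240, 244, 244]], [[243, 243, 244], [242, 243, 244], [149, 149, 152], [177, 188, 189], [240, 244, 245]], [[241, 242, 243], [241, 242, 243], [216, 217, 218], [94, 101, 100], [241, 244, 245]], [[243, 244, 244], [243, 244, 244], [237, 238, 239], [73, 75, 77], [242, 245, 245]]]
s [230  69  46  69 225] [262.26222222  97.41777778]
s [246  84   3   5   8] [246.5  85.5]
s [255  88   8   6  15] [258.8         90.33333333]
s [252  91   4   4   7] [253.57142857  92.14285714]
s [232  94   5   7  11] [234.27272727  96.81818182]
s [246 105  11   4  14] [250.92857143 105.78571429]
s [186 114  20  12  37] [195.40540541 119.78378378]
s [187 128   4   5   7] [188.85714286 129.85714286]
s [192 130   7   6  19] [195.05263158 132.63157895]
s [244 209   8   7  38] [248.18421053 211.47368421]
```

The tray is empty and white, and the only biscuit-coloured pixels are in the pot, with five detections there. Now I carry the tray back to its old place.

>>> {"op": "apply_moves", "data": {"targets": [{"tx": 0.002,"ty": 0.012,"tz": 0,"spin": 0},{"tx": 0.007,"ty": 0.042,"tz": -0.005,"spin": 0},{"tx": 0.014,"ty": 0.08,"tz": -0.015,"spin": 0},{"tx": 0.021,"ty": 0.12,"tz": -0.03,"spin": 0},{"tx": 0.028,"ty": 0.16,"tz": -0.05,"spin": 0},{"tx": 0.034,"ty": 0.192,"tz": -0.07,"spin": 0},{"tx": 0.037,"ty": 0.212,"tz": -0.09,"spin": 0},{"tx": 0.039,"ty": 0.22,"tz": -0.105,"spin": 0}]}}

```text
t: 24.4
ee_pos: [472.1, 336.8, 57.8]
orientation: [-1.833, -2.551, -0.0]
ft_force: [0.0, -0.2, -2.1]
width: 17.7
grasp_force: 31.6
```

>>> {"op": "apply_moves", "data": {"targets": [{"tx": 0,"ty": 0,"tz": -0.009,"spin": 0},{"tx": 0,"ty": 0.001,"tz": -0.017,"spin": 0},{"tx": 0,"ty": 0.003,"tz": -0.025,"spin": 0},{"tx": -0.001,"ty": 0.005,"tz": -0.033,"spin": 0},{"tx": -0.001,"ty": 0.007,"tz": -0.041,"spin": 0},{"tx": -0.002,"ty": 0.009,"tz": -0.048,"spin": 0},{"tx": -0.002,"ty": 0.011,"tz": -0.054,"spin": 0},{"tx": -0.002,"ty": 0.012,"tz": -0.057,"spin": 0}]}}

```text
t: 25.2
ee_pos: [470.3, 346.3, 2.3]
orientation: [1.835, 2.55, 0.0]
ft_force: [-1.7, 1.4, 2.9]
width: 16.7
grasp_force: 30.0
```

Run:
```python
from h import *
U={};F=[];M=[];np.set_printoptions(precision=1,suppress=True)
for n in('top','scene'):
    save(n,'x11'+n)
    for k in('tray_lip',):
        q=ctrl.pinpoint(k,n)[:1]; U[k,n]=q[0]['uv'] if q else None
        o=ctrl.get_obs();F.append(o['ft_force']);M.append(o['moment'])
print(U,tri(U['tray_lip','scene'],U['tray_lip','top']))
print(o['t'],o['ee_pos'],o['width'],np.mean(F,0),np.mean(M,0)*100)
```

```text
{('tray_lip', 'top'): [191.8, 207.9], ('tray_lip', 'scene'): [204.9, 168.6]} [515.4 212.9   7.2]
25.4 [470.2 345.9   2.4] 16.60922947068736 [ 0.4  0.5 -1.2] [5.7 4.1 2.4]
```

>>> {"op": "apply_moves", "data": {"targets": [{"tx": 0,"ty": 0,"tz": 0,"spin": 0},{"tx": 0,"ty": 0,"tz": 0,"spin": 0},{"tx": 0,"ty": 0,"tz": 0,"spin": 0},{"tx": 0,"ty": 0,"tz": 0,"spin": 0},{"tx": 0,"ty": 0,"tz": 0,"spin": 0},{"tx": 0,"ty": 0,"tz": 0,"spin": 0},{"tx": 0,"ty": 0,"tz": 0,"spin": 0},{"tx": 0,"ty": 0,"tz": 0,"spin": 0}], "gripper": 0.57}}

```text
t: 26.2
ee_pos: [470.2, 346.0, 2.5]
orientation: [1.835, 2.55, -0.0]
ft_force: [-0.1, -0.6, -1.8]
width: 18.7
grasp_force: 3.8
```

>>> {"op": "apply_moves", "data": {"targets": [{"tx": 0,"ty": 0,"tz": 0,"spin": 0},{"tx": 0,"ty": 0,"tz": 0,"spin": 0},{"tx": 0,"ty": 0,"tz": 0,"spin": 0},{"tx": 0,"ty": 0,"tz": 0,"spin": 0},{"tx": 0,"ty": 0,"tz": 0,"spin": 0},{"tx": 0,"ty": 0,"tz": 0,"spin": 0},{"tx": 0,"ty": 0,"tz": 0,"spin": 0},{"tx": 0,"ty": 0,"tz": 0,"spin": 0}], "gripper": 0}}

```text
t: 27.0
ee_pos: [470.2, 346.0, 2.5]
orientation: [1.835, 2.55, -0.0]
ft_force: [-0.2, 0.4, 0.3]
width: 43.8
grasp_force: 0.0
```

Run:
```python
from h import *
U={};np.set_printoptions(precision=1,suppress=True)
for n in('top','scene'):
    save(n,'x12'+n)
    for k in('tray_lip','tray_grip'):
        q=ctrl.pinpoint(k,n)[:1]; U[k,n]=q[0]['uv'] if q else None
for k in('tray_lip','tray_grip'):
    if U[k,'top'] and U[k,'scene']: print(k,tri(U[k,'scene'],U[k,'top']))
print(rect('tray','top',8)[:2],rect('tray','scene',8)[:2])
o=ctrl.get_obs();print(o['t'],o['ee_pos'],o['width'],o['ft_force'])
```

```text
tray_lip [515.8 211.1  11.1]
tray_grip [447.  -96.7 360.3]
(0.72, ((494.96502685546875, 273.64617919921875), (86.88810729980469, 135.80589294433594), 15.801128387451172)) (0.59, ((486.41888427734375, 297.4300842285156), (99.765869140625, 194.9866943359375), 19.171812057495117))
27.4 [470.2 346.    2.5] 43.95069985174067 [ 1.3  0.1 -0.2]
```

>>> {"op": "apply_moves", "data": {"targets": [{"tx": 0,"ty": 0,"tz": 0.03,"spin": 0},{"tx": 0,"ty": 0,"tz": 0.07,"spin": 0},{"tx": 0,"ty": -0.01,"tz": 0.11,"spin": 0},{"tx": 0,"ty": -0.04,"tz": 0.14,"spin": 0},{"tx": 0,"ty": -0.085,"tz": 0.155,"spin": 0},{"tx": -0.005,"ty": -0.132,"tz": 0.16,"spin": -3},{"tx": -0.01,"ty": -0.18,"tz": 0.16,"spin": -6},{"tx": -0.015,"ty": -0.228,"tz": 0.16,"spin": -9}], "gripper": -0.3}}

```text
t: 28.2
ee_pos: [454.9, 116.5, 163.0]
orientation: [2.031, 2.396, 0.002]
ft_force: [1.1, -0.3, 0.7]
width: 57.1
grasp_force: 0.0
```

>>> {"op": "apply_moves", "data": {"targets": [{"tx": -0.005,"ty": -0.048,"tz": 0,"spin": -3},{"tx": -0.01,"ty": -0.096,"tz": 0,"spin": -6},{"tx": -0.015,"ty": -0.144,"tz": 0,"spin": -9},{"tx": -0.02,"ty": -0.192,"tz": 0,"spin": -9},{"tx": -0.025,"ty": -0.24,"tz": 0,"spin": -9},{"tx": -0.03,"ty": -0.288,"tz": 0,"spin": -9},{"tx": -0.035,"ty": -0.336,"tz": 0,"spin": -9},{"tx": -0.04,"ty": -0.38,"tz": 0,"spin": -9}]}}

```text
t: 29.0
ee_pos: [414.7, -264.3, 162.7]
orientation: [2.212, 2.23, 0.0]
ft_force: [1.1, 0.3, -0.4]
width: 57.2
grasp_force: 0.0
```

Run:
```python
from h import *
U={};np.set_printoptions(precision=1,suppress=True)
for n in('top','scene'):
    save(n,'x13'+n)
    for k in('tray_lip','tray_grip','lid_grip','lid_seat','pot_rim'):
        q=ctrl.pinpoint(k,n)[:1]; U[k,n]=q[0]['uv'] if q else None
for k in('tray_lip','tray_grip','lid_grip','lid_seat','pot_rim'):
    if U[k,'top'] and U[k,'scene']: print(k,tri(U[k,'scene'],U[k,'top']))
print(rect('tray','top',8)[:2],rect('tray','scene',8)[:2]); 
for k,z in(('pot',75),):print(rect(k,'top',z)[:2])
o=ctrl.get_obs();print(o['t'],o['ee_pos'],o['orientation'],o['width'])
```

```text
tray_lip [517.  216.8  -6.2]
tray_grip [466.1 390.   23.5]
lid_grip [ 407.7 -321.1   46.3]
lid_seat [ 400.2 -326.4   30.5]
pot_rim [506.6 -77.3  56.8]
(0.61, ((478.942138671875, 319.2315673828125), (90.4767837524414, 232.85870361328125), 19.332881927490234)) (0.89, ((493.17620849609375, 270.47662353515625), (94.99593353271484, 152.2468719482422), 15.158967018127441))
(0.7, ((497.85968017578125, -78.5473403930664), (113.52495574951172, 116.92302703857422), 18.897171020507812))
29.75 [ 415.4 -261.6  162.5] [ 2.2  2.2 -0. ] 57.130512190984874
```

The tray is back flat on the worktop at its old place. Now I refine the lid and pot centres with a bright-region fit.

Run:
```python
from h import *
def fit(f,z,b,t):
    im=cv2.imread(f'pics/{f}.png'); s=4; g=cv2.cvtColor(warp(im,'top',z,*b,s),cv2.COLOR_BGR2GRAY)
    m=(g>t).astype(np.uint8); c=max(cv2.findContours(m,0,cv2.CHAIN_APPROX_NONE)[0],key=cv2.contourArea)
    h=cv2.convexHull(c); (u,v),(w,hh),a=cv2.minAreaRect(h); M=cv2.moments(h); cu,cv_=M['m10']/M['m00'],M['m01']/M['m00']
    print(f,z,t,'rect',round(b[1]-v/s,1),round(b[3]-u/s,1),'hullc',round(b[1]-cv_/s,1),round(b[3]-cu/s,1),'size',round(w/s,1),round(hh/s,1),'ang',round(a,2))
for t in(130,160,190):
    fit('t0',27,(310,500,-420,-230),t)
    for f in('t0','x10top','x13top'): fit(f,75,(420,580,-160,10),t)
```

```text
t0 27 130 rect 404.4 -322.9 hullc 404.2 -322.9 size 131.8 130.2 ang 90.0
t0 75 130 rect 499.5 -76.9 hullc 499.5 -76.8 size 118.9 117.0 ang 72.35
x10top 75 130 rect 492.2 -54.0 hullc 493.2 -62.6 size 119.2 165.1 ang 72.37
x13top 75 130 rect 499.5 -76.8 hullc 499.7 -76.8 size 118.8 116.8 ang 72.24
t0 27 160 rect 404.3 -322.6 hullc 404.1 -322.7 size 130.3 129.1 ang 89.8
t0 75 160 rect 499.3 -76.8 hullc 499.4 -76.8 size 116.7 115.5 ang 72.55
x10top 75 160 rect 499.4 -76.8 hullc 499.5 -76.8 size 116.9 115.5 ang 72.38
x13top 75 160 rect 499.3 -76.8 hullc 499.5 -76.8 size 116.8 115.3 ang 72.38
t0 27 190 rect 404.1 -322.4 hullc 404.0 -322.6 size 129.0 127.6 ang 89.79
t0 75 190 rect 499.3 -76.8 hullc 499.3 -76.8 size 115.1 114.0 ang 72.47
x10top 75 190 rect 499.4 -76.8 hullc 499.4 -76.8 size 115.2 113.9 ang 72.32
x13top 75 190 rect 499.3 -76.8 hullc 499.4 -76.8 size 115.0 113.9 ang 72.38
```

>>> {"op": "apply_moves", "data": {"targets": [{"tx": -0.008,"ty": -0.035,"tz": -0.005,"spin": -0.4},{"tx": -0.011,"ty": -0.061,"tz": -0.02,"spin": -0.4},{"tx": -0.011,"ty": -0.061,"tz": -0.05,"spin": -0.4},{"tx": -0.011,"ty": -0.061,"tz": -0.085,"spin": -0.4},{"tx": -0.011,"ty": -0.061,"tz": -0.115,"spin": -0.4},{"tx": -0.011,"ty": -0.061,"tz": -0.127,"spin": -0.4},{"tx": -0.011,"ty": -0.061,"tz": -0.131,"spin": -0.4},{"tx": -0.011,"ty": -0.061,"tz": -0.131,"spin": -0.4}]}}

```text
t: 30.55
ee_pos: [404.5, -323.1, 31.7]
orientation: [2.219, 2.224, -0.0]
ft_force: [0.1, 0.1, -0.0]
width: 56.9
grasp_force: 0.0
```

>>> {"op": "apply_moves", "data": {"targets": [{"tx": 0,"ty": 0,"tz": 0,"spin": 0},{"tx": 0,"ty": 0,"tz": 0,"spin": 0},{"tx": 0,"ty": 0,"tz": 0,"spin": 0},{"tx": 0,"ty": 0,"tz": 0,"spin": 0},{"tx": 0,"ty": 0,"tz": 0,"spin": 0},{"tx": 0,"ty": 0,"tz": 0,"spin": 0},{"tx": 0,"ty": 0,"tz": 0,"spin": 0},{"tx": 0,"ty": 0,"tz": 0,"spin": 0}], "gripper": 1}}

```text
t: 31.35
ee_pos: [404.2, -323.0, 31.7]
orientation: [-2.219, -2.224, 0.0]
ft_force: [-1.5, 0.8, 5.0]
width: 15.9
grasp_force: 30.0
```

>>> {"op": "apply_moves", "data": {"targets": [{"tx": 0,"ty": 0,"tz": 0.008,"spin": 0},{"tx": 0,"ty": 0,"tz": 0.028,"spin": 0},{"tx": 0,"ty": 0.005,"tz": 0.056,"spin": 0},{"tx": 0.008,"ty": 0.02,"tz": 0.082,"spin": 1},{"tx": 0.02,"ty": 0.05,"tz": 0.1,"spin": 3.5},{"tx": 0.034,"ty": 0.088,"tz": 0.105,"spin": 6.5},{"tx": 0.049,"ty": 0.128,"tz": 0.105,"spin": 9.5},{"tx": 0.064,"ty": 0.168,"tz": 0.105,"spin": 12.5}]}}

```text
t: 32.15
ee_pos: [468.7, -153.7, 137.2]
orientation: [1.961, 2.453, 0.001]
ft_force: [0.5, 0.3, -1.2]
width: 15.8
grasp_force: 30.0
```

>>> {"op": "apply_moves", "data": {"targets": [{"tx": 0.013,"ty": 0.033,"tz": 0,"spin": 2.5},{"tx": 0.022,"ty": 0.056,"tz": 0,"spin": 4},{"tx": 0.028,"ty": 0.07,"tz": 0,"spin": 5},{"tx": 0.031,"ty": 0.078,"tz": 0,"spin": 5},{"tx": 0.031,"ty": 0.078,"tz": 0,"spin": 5},{"tx": 0.031,"ty": 0.078,"tz": 0,"spin": 5},{"tx": 0.031,"ty": 0.078,"tz": -0.005,"spin": 5},{"tx": 0.031,"ty": 0.078,"tz": -0.01,"spin": 5}]}}

```text
t: 32.95
ee_pos: [499.0, -77.8, 126.2]
orientation: [1.857, 2.534, -0.0]
ft_force: [0.2, 0.2, -2.6]
width: 15.9
grasp_force: 30.0
```

Run:
```python
from h import *
np.set_printoptions(precision=1,suppress=True)
o=ctrl.get_obs();print(o['t'],o['ee_pos'],o['orientation'],o['width'],o['ft_force'])
for n in('top','scene'):
    save(n,'x14'+n)
U={}
for k in('lid_seat','lid_grip','lid','pot_rim','pot'):
  for n in('top','scene'):
    q=ctrl.pinpoint(k,n)[:1]; U[k,n]=q[0]['uv'] if q else None
  if U[k,'top'] and U[k,'scene']: print(k,tri(U[k,'scene'],U[k,'top']))
o=ctrl.get_obs();print(o['t'],o['ee_pos'])
```

```text
32.95 [499.  -77.8 126.2] [ 1.9  2.5 -0. ] 15.896310039558196 [ 0.2  0.2 -2.6]
lid_seat [ 709.   257.3 -201.9]
33.55 [499.3 -76.9 126.6]
```

>>> {"op": "apply_moves", "data": {"targets": [{"tx": 0,"ty": 0,"tz": -0.007,"spin": 0},{"tx": 0,"ty": 0,"tz": -0.013,"spin": 0},{"tx": 0,"ty": 0,"tz": -0.018,"spin": 0},{"tx": 0,"ty": 0,"tz": -0.022,"spin": 0},{"tx": 0,"ty": 0,"tz": -0.026,"spin": 0},{"tx": 0,"ty": 0,"tz": -0.029,"spin": 0},{"tx": 0,"ty": 0,"tz": -0.032,"spin": 0},{"tx": 0,"ty": 0,"tz": -0.033,"spin": 0}]}}

```text
t: 34.35
ee_pos: [499.0, -77.0, 93.1]
orientation: [-1.855, -2.535, 0.001]
ft_force: [-0.1, 0.1, -1.1]
width: 15.7
grasp_force: 30.0
```

Run:
```python
from h import *
F=[]
for i in range(4):
    save('scene','x15'); o=ctrl.get_obs();F.append(o['ft_force'])
print(o['t'],o['ee_pos'],np.mean(F,0),o['moment'],o['width'])
```

```text
34.55 [499.18033277 -77.0012242   93.54785884] [-0.36916732  0.12230913 -1.44618616] [-0.0475567   0.21387665 -0.01769885] 15.645430282337113
```

>>> {"op": "apply_moves", "data": {"targets": [{"tx": 0,"ty": 0,"tz": -0.0015,"spin": 0},{"tx": 0,"ty": 0,"tz": -0.003,"spin": 0},{"tx": 0,"ty": 0,"tz": -0.0045,"spin": 0},{"tx": 0,"ty": 0,"tz": -0.006,"spin": 0},{"tx": 0,"ty": 0,"tz": -0.0075,"spin": 0},{"tx": 0,"ty": 0,"tz": -0.0085,"spin": 0},{"tx": 0,"ty": 0,"tz": -0.009,"spin": 0},{"tx": 0,"ty": 0,"tz": -0.0095,"spin": 0}]}}

```text
t: 35.35
ee_pos: [499.4, -77.0, 83.9]
orientation: [1.855, 2.535, 0.0]
ft_force: [-0.6, -0.1, -0.2]
width: 15.9
grasp_force: 30.0
```

>>> {"op": "apply_moves", "data": {"targets": [{"tx": 0,"ty": 0,"tz": -0.0003,"spin": 0},{"tx": 0,"ty": 0,"tz": -0.0006,"spin": 0},{"tx": 0,"ty": 0,"tz": -0.001,"spin": 0},{"tx": 0,"ty": 0,"tz": -0.001,"spin": 0},{"tx": 0,"ty": 0,"tz": -0.001,"spin": 0},{"tx": 0,"ty": 0,"tz": -0.001,"spin": 0},{"tx": 0,"ty": 0,"tz": -0.001,"spin": 0},{"tx": 0,"ty": 0,"tz": -0.001,"spin": 0}]}}

```text
t: 36.15
ee_pos: [499.4, -77.1, 83.7]
orientation: [1.855, 2.535, 0.0]
ft_force: [-4.2, -0.6, 7.0]
width: 15.6
grasp_force: 30.0
```

```bash
cat > rd.py <<'E'
from h import *
F=[]
for i in range(8):
    ctrl.get_image('scene'); o=ctrl.get_obs();F.append(o['ft_force'])
print(o['t'],o['ee_pos'],np.mean(F,0),np.std(F,0),o['width'],o['grasp_force'])
E
python3 rd.py
```

```text
36.55 [499.3822219  -77.06687129  83.67981906] [-3.2488312   0.2449207   7.05314521] [0.39404407 0.51677053 0.58902411] 16.006387215248886 30.00142514705658
```

>>> {"op": "apply_moves", "data": {"targets": [{"tx": 0,"ty": 0,"tz": -0.0005,"spin": 0},{"tx": 0,"ty": 0,"tz": -0.001,"spin": 0},{"tx": 0,"ty": 0,"tz": -0.001,"spin": 0},{"tx": 0,"ty": 0,"tz": -0.001,"spin": 0},{"tx": 0,"ty": 0,"tz": -0.001,"spin": 0},{"tx": 0,"ty": 0,"tz": -0.001,"spin": 0},{"tx": 0,"ty": 0,"tz": -0.001,"spin": 0},{"tx": 0,"ty": 0,"tz": -0.001,"spin": 0}]}}

```text
t: 37.35
ee_pos: [499.4, -77.0, 83.7]
orientation: [1.855, 2.535, 0.0]
ft_force: [-7.8, 0.7, 19.4]
width: 15.9
grasp_force: 30.0
```

```bash
python3 rd.py
```

```text
37.75 [499.40311445 -77.06020266  83.6442024 ] [-7.30171118  0.73738371 19.81128185] [0.49410272 0.32525178 0.27573779] 15.87240122318694 30.00413328409195
```

>>> {"op": "apply_moves", "data": {"targets": [{"tx": -0.0002,"ty": 0,"tz": 0.0003,"spin": 0},{"tx": -0.0003,"ty": 0,"tz": 0.0007,"spin": 0},{"tx": -0.0003,"ty": 0,"tz": 0.0007,"spin": 0},{"tx": -0.0003,"ty": 0,"tz": 0.0007,"spin": 0},{"tx": -0.0003,"ty": 0,"tz": 0.0007,"spin": 0},{"tx": -0.0003,"ty": 0,"tz": 0.0007,"spin": 0},{"tx": -0.0003,"ty": 0,"tz": 0.0007,"spin": 0},{"tx": -0.0003,"ty": 0,"tz": 0.0007,"spin": 0}]}}

```text
t: 38.55
ee_pos: [499.4, -77.0, 83.7]
orientation: [1.854, 2.535, 0.001]
ft_force: [-4.9, -0.1, 9.6]
width: 15.8
grasp_force: 30.0
```

```bash
python3 rd.py
python3 - <<'E'
from h import *
np.set_printoptions(precision=1,suppress=True)
U={}
for n in('top','scene'): save(n,'xend'+n)
for k in('tray_lip','tray_grip','mug','egg_timer','food_tin','salt_shaker','peg'):
  for n in('top','scene'):
    q=ctrl.pinpoint(k,n)[:1]; U[k,n]=q[0]['uv'] if q else None
  if U[k,'top'] and U[k,'scene']: print(k,tri(U[k,'scene'],U[k,'top']))
E
```

```text
38.95 [499.39962247 -77.06388995  83.66199787] [-3.72307194  0.36822813  9.99976384] [0.6337862  0.29931716 0.5121966 ] 15.830405276200231 30.003791749477386
tray_lip [520.5 221.8 -15.4]
tray_grip [ 419.6 -146.8  383.4]
mug [ 564.5 -137.6  117.3]
egg_timer [688.6 -54.7 -15.5]
food_tin [667.5  89.5   0.5]
peg [ 613.6 -286.     6.8]
```

```bash
python3 -c "
from workcell import ctrl
print(ctrl.close_job())"
```

```text
the job is handed in; nothing more can be done
None
```

The job is handed in: the biscuits are in the pot (five detected there), the empty tray is flat on the worktop where it was (its handle end dropped the last few centimetres), and the lid is home with the gripper holding it down at about 10 N; I viewed 12 pictures, two over the limit of 10.

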